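# Stand the knocked-over switch box up and square it against the bench stop

### The arm

A 6-joint arm with a two-finger parallel gripper is mounted at the origin on the work surface; the furniture and walls round the work are solid. World frame = base frame: x ahead of the robot, y to its left, z up, the work surface at z = 0. Lengths are in m, angles in rad, forces in N, time in s.
With the tool pointing down it reaches from about 0.425 to 0.95 m from the base axis. Payload 3.5 kg.
Tool frame: the origin (TCP) lies at the very end of the fingers, on their centre line; the grasp point (between the pads) lies 19 mm behind it; z points along the fingers, y is the line along which they close (so a half turn about z gives the same grasp; the last joint's range is limited). The gripper opens to 85 mm and grips with 20 to 120 N. Pads are 22 mm wide; open, the fingers measure 114 mm over their backs; the gripper's body (76 mm by 85 mm) begins 54 mm behind the grasp point. The pads swing forward as they close: fully open they stand 13 mm farther back than shut.
Start: joints at [1.066, 0.286, 1.577, -0, 1.279, -0.15], TCP at [0.234, 0.633, 0.231] pointing down, gripper open.
Joint ranges: [-2.77, 2.77], [-0.9, 2.22], [0.21, 2.48], [-1.53, 4.67], [0.24, 2.81], [-2.84, 2.84]. Speed limits (rad/s): [2.79, 2.79, 3.14, 3.14, 3.14, 3.14].

### API

Orientations are given as a unit quaternion [x, y, z, w].
In Python, from plant import ctrl gives the robot as it stands.
- The arm moves only by the tool carry_out, never from a script. Its argument "deltas" is one flat list of numbers, 6 for each row, row after row: the shift along the tool's x, y, z in m, then the turn, a rotation vector about the tool's x, y, z in rad. A call has 1 to 5 rows; each row is the pose to reach, as a shift and turn from the pose commanded when the call began, along the tool's axes at that moment; what a row does not reach only later rows make up. A row lasts 1/8 s, in which the tool goes at most 62.5 mm and 10.7 degrees, less where a joint would pass 70% of its speed; a pose out of reach is approached as far as the arm can. A call with a gripper value outside its range is refused whole. "grip" is the opening in per cent of the stroke, from 0 (shut) to 100 (fully open), set as the call begins (left out, the last holds). The fingers move at their own pace and stop on an object; "grip_force" is the grip in N (left out, the last holds). Time passes only in rows, so rows that repeat a pose let the fingers close. It gives the time, the measured TCP pose, the force, the opening and the grip force at its end, in the units of the state.
- ctrl.get_state(): the state, without advancing time (a new reading comes with each control period).
- ctrl.read_camera(name): name is "scene" or "top" or "wrist"; returns (picture, depth): 420x560x3 uint8, red, green, blue; 420x560 float32, m along the optical axis (not along the pixel's ray), 0 where there is no reading.
- ctrl.camera_model(name): a dict with "intrinsics" (3x3 intrinsics, pixels), "k1" (the pictures are not rectified: a ray, as slopes to the right and down, at radius r is drawn at 1 + k1 r^2 times it, then the intrinsics apply), "extrinsics" (4x4, takes a point from world to camera coordinates); the wrist camera has in their place "hand_eye" (4x4, takes a point from camera to tool coordinates, whose origin is the TCP and whose axes are the flange's). Camera axes: x right, y down, z forward; pixel columns grow to the right and rows downward; lengths in m; the calibration is good to about 2 mm. A picture is of the moment at which its call begins: read the wrist's pose just before it. camera_model takes no time and is no camera call.
- ctrl.sign_off(): hands the job in; it is judged then, once.
Trained networks look in the newest picture that a camera, given by its name, has taken for a name from the list of things; names that differ only in an ending like _2 or _b are one class to them, and where a whole thing is asked for, a point or a joint stands for the part that bears it (a point fixed in the world has none). Each returns a list of dicts, best first, with "score" (0 to 1); they miss things now and then, are a little off and sometimes report something else, mostly with a low value. They report only what shows in the picture. A call takes as long as a camera call. They do not tell look-alikes from the thing itself.
- ctrl.find_in(camera, query): "uv" ([column, row] in pixels, amid what is visible of it).
The state is a dict: "time": time; "qpos": joint angles; "dq": joint speeds; "joint_efforts": joint torques, N m; "eef_pos": TCP position; "tcp_rot": TCP orientation; "contact_force": force on the tool from outside, world axes, zero at the start; "wrist_torque": the same for the moment, N m; "opening": opening from 0.0 (shut) to 1.0 (fully open); "finger_force": force on a finger pad.
Only numpy, scipy, OpenCV 4.12 (cv2) and the standard library are available. Lean on these libraries where they do the work, as an engineer would, in place of code of your own. Each camera call takes 0.05 s, during which the arm holds its last target. There are 200 camera calls.

### The job

The yellow and black start/stop switch box has been knocked onto its side. Push it over with the fingertips so that it stands upright on its mounting plate, buttons on top, and slide it over the rubber mat until a long edge of the plate lies flush against the steel bench stop, the whole plate within the stop's length. Only push it: do not pick it up or carry it, and leave the other loose things where they are.

Things in the scene. Friction and masses are not known exactly. Their poses are not given: they have to be found in the camera images.
- switch_box: Switch box, 0.25 kg: yellow lid with a red and a green button, black housing, mounting plate. Origin: middle of the underside. z points out of the buttons' face, y towards the short cable stub. Plate: x -47 to 47, y -77 to 35, z 2 to 5 mm. Housing: x -37 to 37, y -58 to 24, z 5 to 61 mm (buttons a few mm higher). The stub (y 35 to 77) gives no contact. It starts lying on its -x side.
- switch_face (a point): Upper part, as it lies, of the buttons' face (box frame x 25, y -17, z 61 mm), some 68 mm up; the face looks towards the robot, 10 degrees down. Pushed here away from the robot the box tips about the plate's lower edge (x -47, z 5): the face rises and fingers that do not rise with it may jam. After 40 degrees it is past balance and falls onto its plate. Pushed low it slides.
- switch_mid (a point): Middle of the switch box (in its frame x 0, y -17, z 33 mm): about 44 mm above the table while it lies on its side on the mat, 36 mm when it stands on its plate.
- rail: Bench stop: steel angle fixed to the table, 340 mm long (along its y), 30 mm high, 40 mm deep; in front of it a fixed black rubber mat, 320x340 mm, 3 mm thick (its top at z 3 mm), on which the box lies. Origin: on the table, at the middle of the front face, the flat upright face turned towards the switch box; its x points away from the box, square to that face.
- grease_tin: Bystander: round yellow and white tin, 95 mm across, 60 mm high, to the left of the work. Origin: centre of its underside.
- grip: Bystander: black oval machine grip, 36x120x36 mm, lying to the left. Origin: centre of its underside; long axis y.
- bottle: Bystander: small red bottle with a white nozzle, 26x42x102 mm, standing to the right. Origin: centre of its underside.
- ratchet: Bystander: ratchet handle, 36x228x28 mm, lying to the right. Origin: centre of its underside; long axis y.
- bolt: Bystander: steel hex bolt, 23x56x21 mm, lying behind the bench stop. Origin: centre of its underside; long axis y.
Mind the look-alikes: they are no part of the job. There is more than one size of the switch_box; the job needs the smaller.

How it is judged:
By the outcome, as a careful person would: the job done as asked, in the order asked, and still so for the second after the job is handed in, with the robot touching nothing.
It also fails if it takes over 45 s, if anything falls off the work surface, if the arm or the gripper's body presses on something with over 40 N, if the wrist force passes 120 N, or if a joint passes its speed limit or range.

## Working session

There is one attempt and no reset: what is moved stays moved. The work goes in short steps, Python scripts to look and compute and a tool call to move; the robot and the scene stay as the last step left them, time stands still between calls to the robot, and variables do not carry over. Pictures are saved under pics/ and viewed, at most 10 in all, crops included, and the job is handed in when it is done.

Besides the shell and the picture viewer there is one more tool, called after "Emit:" as name(argument=value, ...) on one line, values as JSON. carry_out: Moves the arm, as the interface text tells. Its arguments: {"type":"object","properties":{"deltas":{"type":"array"},"grip":{"type":"number"},"grip_force":{"type":"number"}},"required":["deltas"]}

```bash
mkdir -p pics
cat > h.py <<'E'
import numpy as np, cv2
from plant import ctrl
from scipy.spatial.transform import Rotation as R
def cloud(name):
    s=ctrl.get_state(); im,d=ctrl.read_camera(name); m=ctrl.camera_model(name)
    K=np.array(m["intrinsics"]);k1=m["k1"]
    v,u=np.mgrid[0:420,0:560].astype(float)
    p=np.stack([u.ravel(),v.ravel()],1)[:,None]
    r=cv2.undistortPoints(p,K,np.array([k1,0,0,0.]))[:,0].reshape(420,560,2)
    P=np.concatenate([r*d[...,None],d[...,None]],2).astype(float)
    if "extrinsics" in m: T=np.linalg.inv(np.array(m["extrinsics"]))
    else:
        W=np.eye(4);W[:3,:3]=R.from_quat(s["tcp_rot"]).as_matrix();W[:3,3]=s["eef_pos"];T=W@np.array(m["hand_eye"])
    P=P@T[:3,:3].T+T[:3,3]; P[d==0]=np.nan
    return im,d,P
def save(n,im): cv2.imwrite("pics/"+n,np.ascontiguousarray(im[...,::-1]))
E
python3 - <<'E'
from h import *
np.set_printoptions(precision=3,suppress=True)
ims=[]
for c in ("top","scene"):
    im,d,P=cloud(c); ims.append(im); np.savez(c,im=im,P=P)
    save(c+"0.png",im)
    for q in ("switch_box","rail","bottle","ratchet","grease_tin","grip","switch_face"):
        for r in ctrl.find_in(c,q)[:3]:
            u,v=map(int,r["uv"]); print(c,q,round(r["score"],2),(u,v),P[v,u])
print(ctrl.get_state())
E
```

```text
top switch_box 0.96 (383, 284) [ 0.28  -0.369  0.098]
top switch_box 0.79 (262, 230) [0.471 0.043 0.082]
top switch_box 0.59 (194, 229) [0.482 0.291 0.036]
top rail 0.7 (277, 209) [ 0.556 -0.009  0.004]
top bottle 0.57 (345, 235) [ 0.451 -0.247  0.08 ]
top ratchet 0.9 (343, 186) [ 0.638 -0.254  0.015]
top grease_tin 0.87 (195, 193) [0.609 0.284 0.065]
top grip 0.66 (196, 228) [0.485 0.284 0.037]
top switch_face 0.91 (263, 229) [0.475 0.039 0.082]
top switch_face 0.86 (381, 285) [ 0.277 -0.362  0.1  ]
scene switch_box 0.9 (376, 323) [ 0.235 -0.381  0.103]
scene switch_box 0.81 (246, 224) [0.431 0.014 0.077]
scene rail 0.85 (278, 231) [ 0.527 -0.032  0.005]
scene bottle 0.73 (348, 263) [ 0.432 -0.264  0.053]
scene ratchet 0.62 (368, 230) [ 0.62  -0.261  0.023]
scene grease_tin 0.81 (202, 183) [0.579 0.252 0.056]
scene switch_face 0.95 (245, 221) [0.438 0.021 0.079]
scene switch_face 0.77 (376, 324) [ 0.231 -0.382  0.105]
{'time': 0.8, 'qpos': array([ 1.066,  0.286,  1.577,  0.   ,  1.279, -0.15 ]), 'dq': array([-0.001,  0.003,  0.   ,  0.002,  0.   , -0.001]), 'joint_efforts': array([ -0.001, -40.591, -29.292,  -0.   ,   0.   ,  -0.   ]), 'eef_pos': array([0.234, 0.633, 0.231]), 'tcp_rot': array([0.176, 0.984, 0.   , 0.   ]), 'contact_force': array([ 0.625, -0.646,  0.299]), 'wrist_torque': array([-0.045,  0.028, -0.006]), 'finger_force': 0.0, 'opening': 0.9995856473664853}
```

View pics/top0.png

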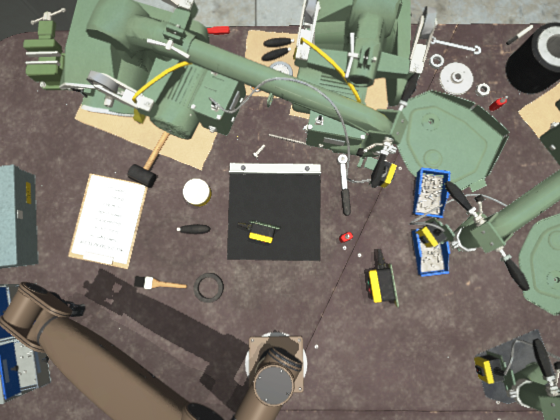

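View pics/scene0.png

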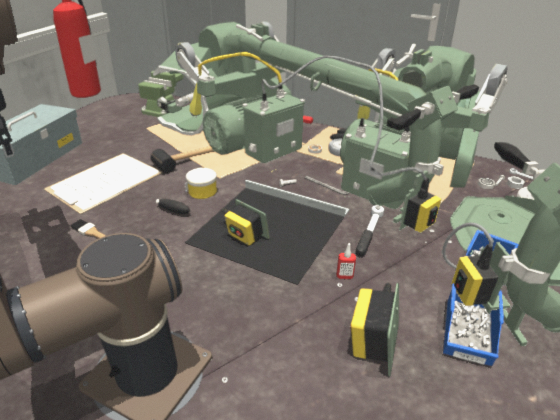

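The small box on the mat is at top (262,232). The look-alikes are at (383,284), (432,238), (388,175) and (487,370), and the one at (383,284) is clearly larger and off the mat. The rail strip is at row 168, columns 230–320. I'll confirm with a crop and measure the box.

Run:
```python
from h import *
np.set_printoptions(precision=3,suppress=True)
for c in ("top","scene"):
    f=np.load(c+".npz");im,P=f["im"],f["P"]
    x,y,z=P[...,0],P[...,1],P[...,2]
    # rail
    m=(z>.02)&(z<.045)&(abs(x-.72)<.06)&(abs(y)<.25)
    n,l,st,ce=cv2.connectedComponentsWithStats(m.astype(np.uint8))
    i=1+np.argmax(st[1:,4]);q=P[l==i]
    rr=cv2.minAreaRect((q[:,:2]*1000).astype(np.float32));print(c,"rail",len(q),cv2.boxPoints(rr).round(0).tolist(),np.median(q[:,2]))
    for yb in np.arange(-.2,.2,.05):
        k=q[(q[:,1]>yb)&(q[:,1]<yb+.05)]
        if len(k): print("  ",round(yb,2),np.percentile(k[:,0],[2,50,98]))
    m=(z>.02)&(x>.36)&(x<.62)&(abs(y-.03)<.12)
    n,l,st,ce=cv2.connectedComponentsWithStats(m.astype(np.uint8))
    i=1+np.argmax(st[1:,4]);q=P[l==i]; print(c,"box",len(q),"zmax",np.percentile(q[:,2],[50,90,99]))
    print(cv2.boxPoints(cv2.minAreaRect((q[:,:2]*1000).astype(np.float32))).round(0).tolist())
    hi=q[q[:,2]>.06];print("hi",cv2.boxPoints(cv2.minAreaRect((hi[:,:2]*1000).astype(np.float32))).round(0).tolist())
    hsv=cv2.cvtColor(im,cv2.COLOR_RGB2HSV);yl=(l==i)&(hsv[...,0]>18)&(hsv[...,0]<35)&(hsv[...,1]>140)
    k=P[yl];print("yellow",len(k),k.min(0),k.max(0), "line fit", np.polyfit(k[k[:,2]>.055][:,1],k[k[:,2]>.055][:,0],1))
    mat=P[180:255,235:315] if c=="top" else P[215:250,275:300]
    print("mat z",np.nanmedian(mat[...,2]))
a=np.load("top.npz")["im"][160:265,220:400];b=np.load("scene.npz")["im"][170:290,190:370]
save("crop.png",np.vstack([cv2.resize(a,None,fx=4,fy=2.8),cv2.resize(b,None,fx=2.5*1.6,fy=2.5)]))
```

```text
top rail 197 [[684.0, -169.0], [692.0, -169.0], [700.0, 168.0], [691.0, 168.0]] 0.03017373373518617
   -0.2 [0.684 0.686 0.69 ]
   -0.15 [0.685 0.687 0.689]
   -0.1 [0.686 0.689 0.693]
   -0.05 [0.688 0.691 0.695]
   -0.0 [0.688 0.691 0.695]
   0.05 [0.69  0.693 0.696]
   0.1 [0.691 0.694 0.697]
   0.15 [0.692 0.694 0.697]
top box 519 zmax [0.08  0.088 0.098]
[[419.0, -5.0], [488.0, -23.0], [526.0, 124.0], [458.0, 142.0]]
hi [[421.0, -6.0], [482.0, -21.0], [509.0, 86.0], [448.0, 101.0]]
yellow 148 [0.429 0.008 0.039] [0.465 0.09  0.09 ] line fit [0.224 0.435]
mat z 0.004325817029611878
scene rail 377 [[676.0, -173.0], [691.0, -173.0], [698.0, 167.0], [683.0, 167.0]] 0.02674353061685475
   -0.2 [0.677 0.682 0.691]
   -0.15 [0.679 0.683 0.689]
   -0.1 [0.681 0.685 0.69 ]
   -0.05 [0.68  0.685 0.69 ]
   -0.0 [0.681 0.686 0.694]
   0.05 [0.684 0.689 0.696]
   0.1 [0.685 0.689 0.695]
   0.15 [0.686 0.69  0.694]
scene box 1209 zmax [0.072 0.085 0.096]
[[417.0, -15.0], [484.0, -25.0], [506.0, 129.0], [439.0, 139.0]]
hi [[416.0, -10.0], [477.0, -23.0], [501.0, 86.0], [440.0, 100.0]]
yellow 322 [0.421 0.004 0.02 ] [0.462 0.087 0.082] line fit [0.173 0.43 ]
mat z 0.0027763768368654906
```

View pics/crop.png

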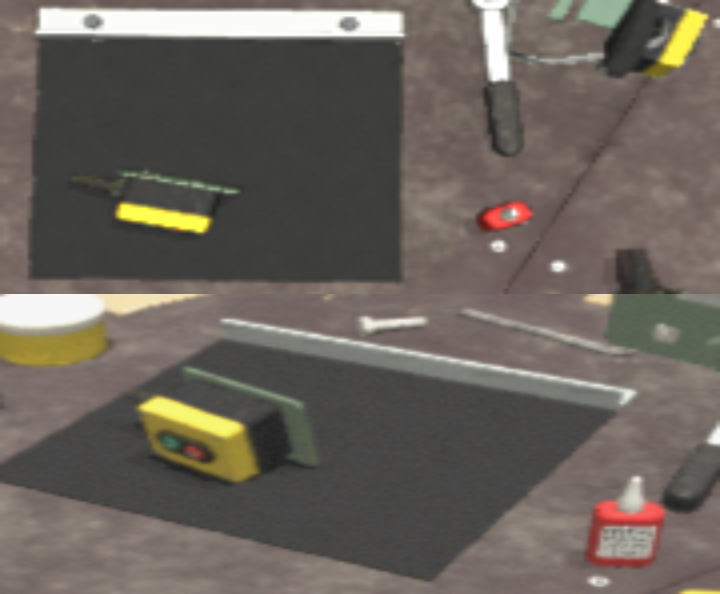

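The crop shows the box on the mat, with its yellow face towards the robot (scene 241,226) and its plate towards the stop. The one at top (383,284) is about twice the size and off the mat, so the one on the mat is the right box. Next I'll move above the spot in front of the face.

```bash
cat >> h.py <<'E'
np.set_printoptions(precision=4,suppress=True)
def to(pos,yaw_deg,tilt_deg=0,s=None):
    """tool y at world angle 90+yaw, tool x pointing back; tilt>0: fingertips lean back to robot"""
    s=s or ctrl.get_state(); R0=R.from_quat(s["tcp_rot"])
    a=np.radians(yaw_deg); y=np.array([-np.sin(a),np.cos(a),0]); z=np.array([0,0,-1.]); x=np.cross(y,z)
    Rt=R.from_rotvec(y*np.radians(tilt_deg))*R.from_matrix(np.stack([x,y,z],1))
    d=R0.inv().apply(np.array(pos)-s["eef_pos"]); r=(R0.inv()*Rt).as_rotvec()
    print("t",round(s["time"],2),"pos",s["eef_pos"],"F",s["contact_force"],"tool z",R0.apply([0,0,1]),"tool y",R0.apply([0,1,0]),"\n d",d.round(4),"r",r.round(4));
E
python3 -c "
from h import *
to((.415,.055,.19),-13.5)"
```

```text
t 0.8 pos [0.2345 0.633  0.2314] F [ 0.6249 -0.6464  0.2993] tool z [ 0.  0. -1.] tool y [0.3474 0.9377 0.    ] 
 d [-0.3701 -0.4793  0.0413] r [ 0.      0.     -0.1192]
```

Emit:
carry_out(deltas=[-0.185, -0.24, 0, 0, 0, -0.06, -0.37, -0.48, 0.04, 0, 0, -0.12, -0.37, -0.48, 0.04, 0, 0, -0.12, -0.37, -0.48, 0.04, 0, 0, -0.12, -0.37, -0.48, 0.04, 0, 0, -0.12], grip=40)

```text
time: 1.42
eef_pos: [0.3275, 0.3335, 0.2132]
tcp_rot: [0.117, 0.993, 0.0, 0.001]
contact_force: [1.0, 0.0, 0.1]
opening: 0.396
finger_force: 0.0
```

Emit:
carry_out(deltas=[-0.18, -0.233, 0, 0, 0, 0, -0.18, -0.233, 0, 0, 0, 0, -0.18, -0.233, 0, 0, 0, 0, -0.18, -0.233, 0, 0, 0, 0, -0.18, -0.233, 0, 0, 0, 0])

```text
time: 2.05
eef_pos: [0.4488, 0.0643, 0.2135]
tcp_rot: [0.118, 0.993, -0.0, 0.001]
contact_force: [0.3, 0.4, 0.5]
opening: 0.393
finger_force: 0.0
```

```bash
python3 -c "
from h import *
to((.415,.055,.12),-13.5); print(ctrl.get_state()['qpos'],ctrl.get_state()['opening'])"
```

```text
t 2.05 pos [0.4488 0.0643 0.2135] F [0.3217 0.3948 0.5495] tool z [ 0.0014 -0.0002 -1.    ] tool y [0.2346 0.9721 0.0001] 
 d [ 0.0308 -0.017   0.0935] r [ 0.0001  0.0014 -0.0012]
[-0.082  -0.2066  2.1188 -0.0001  1.228  -1.416 ] 0.3932871746042875
```

Emit:
carry_out(deltas=[0.045, -0.017, 0.05, 0, 0, 0, 0.045, -0.017, 0.05, 0, 0, 0, 0.045, -0.017, 0.05, 0, 0, 0])

```text
time: 2.42
eef_pos: [0.4007, 0.0608, 0.1635]
tcp_rot: [0.117, 0.993, 0.0, 0.001]
contact_force: [0.9, 0.7, 1.3]
opening: 0.401
finger_force: 0.0
```

```bash
python3 -c "
from h import *
to((.405,.055,.08),-13.5); print(ctrl.get_state()['qpos'])
im,d,P=cloud('wrist'); save('w1.png',im); np.savez('w1',im=im,P=P)
hsv=cv2.cvtColor(im,cv2.COLOR_RGB2HSV);z=P[...,2]
k=P[(hsv[...,0]>18)&(hsv[...,0]<35)&(hsv[...,1]>140)&(z>.03)&(z<.12)]
print(len(k)); print(k.min(0),k.max(0))
for yb in np.arange(0,.1,.01):
  q=k[(k[:,1]>yb)&(k[:,1]<yb+.01)]
  if len(q)>5: print(yb,np.percentile(q[:,0],[2,50]),np.percentile(q[:,2],[5,95]))
"
```

```text
t 2.42 pos [0.4007 0.0608 0.1635] F [0.9284 0.7408 1.2614] tool z [ 0.0011 -0.     -1.    ] tool y [0.2326 0.9726 0.0003] 
 d [-0.0055 -0.0047  0.0835] r [0.0003 0.0011 0.0009]
[-0.1011 -0.2778  2.2712  0.0001  1.1471 -1.4372]
3583
[0.4251 0.0112 0.03  ] [0.6147 0.3088 0.081 ]
0.01 [0.4257 0.429 ] [0.0322 0.0687]
0.02 [0.4278 0.4329] [0.0409 0.0795]
0.03 [0.4294 0.4363] [0.06   0.0797]
0.04 [0.4321 0.4392] [0.0602 0.0795]
0.05 [0.4343 0.4417] [0.0598 0.0795]
0.06 [0.4371 0.4441] [0.0596 0.0797]
0.07 [0.4396 0.4449] [0.0416 0.0795]
0.08 [0.4433 0.4461] [0.033  0.0642]
```

View pics/w1.png

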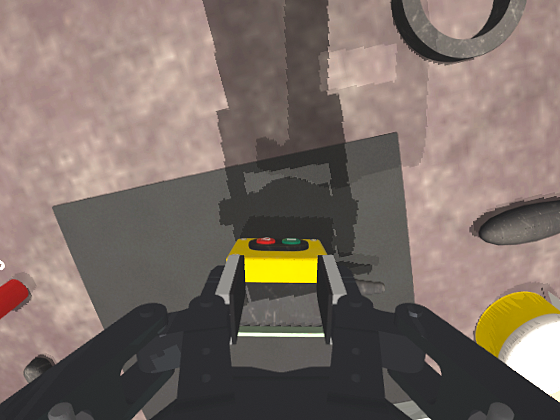

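The wrist view shows the face edge at (225–335, 240), between the fingers, with the red and green buttons at (265,240) and (291,240). The edge is at x≈0.434 where y=0.05, z 0.08, yaw −13.8°. I'll lower in front of it.

Emit:
carry_out(deltas=[-0.002, -0.008, 0.05, 0, 0, 0, -0.002, -0.008, 0.1, 0, 0, 0, -0.002, -0.008, 0.1, 0, 0, 0])

```text
time: 2.85
eef_pos: [0.3998, 0.0529, 0.0617]
tcp_rot: [0.117, 0.993, 0.0, -0.003]
contact_force: [-0.7, -0.8, 0.3]
opening: 0.399
finger_force: 0.0
```

```bash
python3 -c "
from h import *
to((.425,.052,.064),-13.8); print(ctrl.get_state()['qpos'])
a=np.radians(-13.8);p=np.array([np.cos(a),np.sin(a)])
s=ctrl.get_state();print('gap',(np.array([.434,.05])-s['eef_pos'][:2])@p)
for q in range(0,60,10):
  f=np.radians(42.1+q);print(q,67.7-91*np.cos(f),91*np.sin(f)-61.2)
"
```

```text
t 2.85 pos [0.3998 0.0529 0.0617] F [-0.7297 -0.758   0.2514] tool z [-0.0051  0.0007 -1.    ] tool y [ 0.2319  0.9727 -0.0005] 
 d [-0.0247  0.0049 -0.0024] r [-0.0005 -0.0051  0.0069]
[-0.1213 -0.1034  2.3402  0.0001  0.9099 -1.4582]
gap 0.03394339108409494
0 0.1801984712189153 -0.1911776747492766
10 11.800046790996177 10.606651719956858
20 25.11838690228783 19.222672338071106
30 39.73054778021755 25.395090753028867
40 55.19254631061964 28.936361154686097
50 71.0345774922966 29.738883833857713
```

Emit:
carry_out(deltas=[-0.012, 0, 0, 0, 0, 0, -0.02, 0, 0, 0, 0, 0, -0.025, 0, -0.002, 0, 0, 0, -0.03, 0, -0.006, 0, 0, 0, -0.035, 0, -0.0106, 0, 0, 0])

```text
time: 3.48
eef_pos: [0.435, 0.0443, 0.0741]
tcp_rot: [0.117, 0.993, 0.0, 0.001]
contact_force: [-1.7, 0.1, -0.6]
opening: 0.401
finger_force: 0.3
```

```bash
python3 -c "
from h import *
to((.425,.052,.064),-13.8)
for c in ('wrist','scene'):
  im,d,P=cloud(c); hsv=cv2.cvtColor(im,cv2.COLOR_RGB2HSV);z=P[...,2]
  k=P[(hsv[...,0]>18)&(hsv[...,0]<35)&(hsv[...,1]>140)&(z>.01)&(z<.14)&(abs(P[...,1]-.05)<.08)&(abs(P[...,0]-.5)<.12)]
  print(c,len(k),k.min(0),k.max(0),np.percentile(k,[5,50,95],axis=0))
"
```

```text
t 3.48 pos [0.435  0.0443 0.0741] F [-1.6914  0.1092 -0.6482] tool z [ 0.0013 -0.0001 -1.    ] tool y [0.2326 0.9726 0.0002] 
 d [0.0116 0.0052 0.0101] r [0.0003 0.0013 0.0061]
wrist 5944 [0.4244 0.0066 0.012 ] [0.4691 0.0858 0.1215] [[0.4431 0.0222 0.0185]
 [0.4515 0.0424 0.0826]
 [0.4634 0.0822 0.0856]]
scene 348 [0.4199 0.0011 0.0118] [0.4727 0.0823 0.1252] [[0.4395 0.0031 0.0172]
 [0.4489 0.0163 0.049 ]
 [0.4585 0.0725 0.0857]]
```

Emit:
carry_out(deltas=[-0.008, 0, -0.007, 0, 0, 0, -0.016, 0, -0.0125, 0, 0, 0, -0.025, 0, -0.017, 0, 0, 0, -0.034, 0, -0.02, 0, 0, 0, -0.042, 0, -0.022, 0, 0, 0])

```text
time: 4.2
eef_pos: [0.4763, 0.0343, 0.096]
tcp_rot: [0.117, 0.993, -0.0, 0.0]
contact_force: [-0.9, 0.8, 0.8]
opening: 0.398
finger_force: 0.2
```

```bash
cat >> h.py <<'E'
def yel(cams=('wrist','scene')):
  for c in cams:
    im,d,P=cloud(c); hsv=cv2.cvtColor(im,cv2.COLOR_RGB2HSV);z=P[...,2]
    k=P[(hsv[...,0]>18)&(hsv[...,0]<35)&(hsv[...,1]>140)&(z>.01)&(z<.14)&(abs(P[...,1]-.05)<.08)&(abs(P[...,0]-.55)<.17)]
    print(c,len(k)); 
    if len(k): print(np.percentile(k,[5,50,95],axis=0))
  return im
E
python3 -c "
from h import *
to((.425,.052,.064),-13.8)
yel()
"
```

```text
t 4.2 pos [0.4763 0.0343 0.096 ] F [-0.9283  0.8497  0.8387] tool z [ 0.0008 -0.0001 -1.    ] tool y [0.2328 0.9725 0.0001] 
 d [0.054  0.0053 0.0319] r [0.0001 0.0008 0.0059]
wrist 9382
[[0.4594 0.007  0.0419]
 [0.4825 0.0357 0.0842]
 [0.5013 0.0761 0.1015]]
scene 452
[[ 0.4586 -0.0039  0.0402]
 [ 0.4727  0.0173  0.0639]
 [ 0.4931  0.0716  0.0988]]
```

Emit:
carry_out(deltas=[-0.007, 0, -0.001, 0, 0, 0, -0.014, 0, -0.002, 0, 0, 0, -0.021, 0, -0.002, 0, 0, 0, -0.028, 0, -0.002, 0, 0, 0, -0.028, 0, -0.002, 0, 0, 0])

```text
time: 4.92
eef_pos: [0.503, 0.0278, 0.0976]
tcp_rot: [0.117, 0.993, -0.0, 0.0]
contact_force: [-0.0, 0.1, -0.3]
opening: 0.4
finger_force: 0.0
```

```bash
python3 -c "
from h import *
to((.425,.052,.064),-13.8)
save('w2.png',yel(('scene','wrist')))
"
```

```text
t 4.92 pos [0.503  0.0278 0.0976] F [-0.025   0.1158 -0.3046] tool z [ 0.0001 -0.     -1.    ] tool y [ 0.2328  0.9725 -0.    ] 
 d [0.0815 0.0053 0.0336] r [-0.      0.0001  0.0059]
scene 380
[[ 0.5111 -0.0212  0.0441]
 [ 0.5274  0.008   0.058 ]
 [ 0.5669  0.0577  0.063 ]]
wrist 6409
[[ 0.5149 -0.0117  0.0468]
 [ 0.5345  0.0181  0.061 ]
 [ 0.5868  0.0519  0.0623]]
```

The box has fallen onto its plate. I'll rise, back off and measure it.

Emit:
carry_out(deltas=[0.01, 0, -0.04, 0, 0, 0, 0.07, 0, -0.06, 0, 0, 0, 0.07, 0, -0.06, 0, 0, 0])

```text
time: 5.4
eef_pos: [0.432, 0.0452, 0.1586]
tcp_rot: [0.117, 0.993, 0.0, 0.001]
contact_force: [0.2, -0.1, -0.2]
opening: 0.397
finger_force: 0.0
```

```bash
cat >> h.py <<'E'
def lid(c):
    im,d,P=cloud(c); z=P[...,2]
    rg=lambda k:cv2.minAreaRect((k[:,:2]*1000).astype(np.float32))
    m=(z>.05)&(z<.08)&(abs(P[...,0]-.57)<.13)&(abs(P[...,1]-.02)<.11)
    n,l,st,_=cv2.connectedComponentsWithStats(m.astype(np.uint8)); i=1+np.argmax(st[1:,4])
    k=P[l==i]; r=rg(k); print(c,len(k),"lid",r, cv2.boxPoints(r).round(0).tolist(), "z",np.median(k[:,2]))
    m=(z>.0065)&(z<.012)&(abs(P[...,0]-.57)<.11)&(abs(P[...,1]-.02)<.13)
    n,l,st,_=cv2.connectedComponentsWithStats(m.astype(np.uint8)); i=1+np.argmax(st[1:,4])
    k=P[l==i]; r=rg(k); print("  plate",len(k),r[2],cv2.boxPoints(r).round(0).tolist())
    return im
E
python3 -c "
from h import *
to((.5,.03,.04),-13.8)
save('w3.png',lid('wrist')); lid('top');lid('scene')
"
```

```text
t 5.4 pos [0.432  0.0452 0.1586] F [ 0.2298 -0.0906 -0.1905] tool z [ 0.0021 -0.0001 -1.    ] tool y [0.2315 0.9728 0.0004] 
 d [-0.0694  0.0009  0.1187] r [0.0004 0.0021 0.0073]
wrist 5368 lid ((549.95703125, 22.225725173950195), (80.07450103759766, 65.54484558105469), 77.57791137695312) [[509.0, -10.0], [573.0, -24.0], [591.0, 54.0], [527.0, 68.0]] z 0.06153258616228123
  plate 193 77.87104034423828 [[509.0, -8.0], [513.0, -9.0], [528.0, 59.0], [524.0, 60.0]]
top 467 lid ((557.1063232421875, 22.945430755615234), (81.74593353271484, 74.87699127197266), 75.80797576904297) [[511.0, -8.0], [583.0, -26.0], [603.0, 53.0], [531.0, 72.0]] z 0.06267481099170902
  plate 91 78.76492309570312 [[479.0, -38.0], [591.0, -60.0], [597.0, -26.0], [486.0, -3.0]]
scene 527 lid ((552.2581787109375, 20.630680084228516), (84.32022857666016, 76.94698333740234), 74.605712890625) [[504.0, -10.0], [578.0, -30.0], [601.0, 51.0], [526.0, 71.0]] z 0.06108742039557491
  plate 74 8.589659690856934 [[498.0, 71.0], [513.0, -27.0], [553.0, -21.0], [538.0, 77.0]]
```

View pics/w3.png

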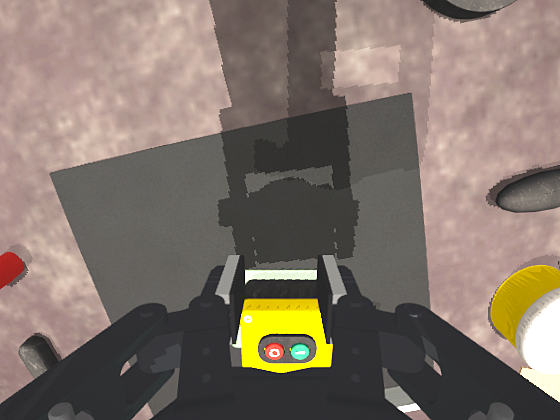

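The box is upright: buttons at (274,351) and (299,351), lid centre about (0.554, 0.022), yaw about −14°. Next I'll lower behind the housing and push it towards the stop while straightening it.

Emit:
carry_out(deltas=[-0.03, 0, 0.05, 0, 0, 0, -0.04, -0.001, 0.1, 0, 0, 0, -0.05, -0.001, 0.128, 0, 0, 0, -0.05, -0.001, 0.129, 0, 0, 0])

```text
time: 6.05
eef_pos: [0.4815, 0.0315, 0.0252]
tcp_rot: [0.117, 0.993, 0.0, -0.004]
contact_force: [-0.3, -0.5, -0.1]
opening: 0.397
finger_force: 0.0
```

```bash
python3 -c "
from h import *
to((.589,.018,.03),-1.4)
s=ctrl.get_state();p0=s['eef_pos'];R0=R.from_quat(s['tcp_rot'])
# arc: approach 18mm straight at -13.6deg then curve
pos=p0.copy();yaw=-13.6;n=24
L=(.589-p0[0])/.988
for i in range(1,n+1):
  st=L/n; trav=i*st
  yaw=-13.6+12.2*np.clip((trav-.02)/(L-.035),0,1)
  pos=pos+st*np.array([np.cos(np.radians(yaw)),np.sin(np.radians(yaw)),0])
  if i%4==0: print(i,R0.inv().apply(pos-p0),'turn z',-np.radians(yaw+13.6).round(4),pos)
"
```

```text
t 6.05 pos [0.4815 0.0315 0.0252] F [-0.2656 -0.5003 -0.0752] tool z [-0.0073  0.001  -1.    ] tool y [ 0.2333  0.9724 -0.0007] 
 d [-0.1076  0.0119 -0.0056] r [ 0.0001 -0.0074 -0.2111]
4 [-0.0181 -0.     -0.0001] turn z -0.0 [0.4991 0.0273 0.0252]
8 [-0.0363  0.0004 -0.0003] turn z -0.0469 [0.5169 0.0235 0.0252]
12 [-0.0543  0.0018 -0.0004] turn z -0.0992 [0.5348 0.0206 0.0252]
16 [-0.0723  0.0042 -0.0005] turn z -0.1516 [0.5528 0.0187 0.0252]
20 [-0.0901  0.0075 -0.0007] turn z -0.2039 [0.5709 0.0178 0.0252]
24 [-0.1078  0.0113 -0.0008] turn z -0.2129 [0.589  0.0173 0.0252]
```

Emit:
carry_out(deltas=[-0.01, 0, -0.002, 0, 0, 0, -0.018, 0, -0.003, 0, 0, 0, -0.027, 0, -0.003, 0, 0, -0.023, -0.036, 0.0005, -0.003, 0, 0, -0.047, -0.045, 0.001, -0.003, 0, 0, -0.073])

```text
time: 6.68
eef_pos: [0.5271, 0.0221, 0.0318]
tcp_rot: [0.08, 0.997, -0.0, -0.0]
contact_force: [-3.5, 0.2, 1.8]
opening: 0.397
finger_force: 1.4
```

Emit:
carry_out(deltas=[-0.009, 0.0004, 0, 0, 0, -0.026, -0.018, 0.001, 0, 0, 0, -0.052, -0.027, 0.002, 0, 0, 0, -0.079, -0.027, 0.002, 0, 0, 0, -0.079])

```text
time: 7.18
eef_pos: [0.5553, 0.0197, 0.0318]
tcp_rot: [0.041, 0.999, -0.0, 0.001]
contact_force: [0.5, 0.4, -0.4]
opening: 0.396
finger_force: 0.0
```

```bash
python3 -c "
from h import *
to((.589,.018,.028),-1.4)
lid('top');lid('scene')
"
```

```text
t 7.17 pos [0.5553 0.0197 0.0318] F [ 0.4574  0.3534 -0.3998] tool z [ 0.0026 -0.0002 -1.    ] tool y [0.0824 0.9966 0.0001] 
 d [-0.0337  0.0011  0.0039] r [-0.      0.0026 -0.0581]
top 20 lid ((639.337158203125, 11.074491500854492), (58.40455627441406, 6.827394962310791), 84.32887268066406) [[633.0, -18.0], [640.0, -18.0], [646.0, 40.0], [639.0, 40.0]] z 0.06351808027153016
  plate 20 53.999263763427734 [[648.0, -23.0], [661.0, -33.0], [681.0, -5.0], [668.0, 4.0]]
scene 259 lid ((588.1986694335938, 17.937297821044922), (90.06303405761719, 98.3775405883789), 87.41441345214844) [[537.0, -25.0], [635.0, -29.0], [639.0, 61.0], [541.0, 65.0]] z 0.06051672785905271
  plate 45 64.88732147216797 [[552.0, -16.0], [619.0, -48.0], [632.0, -20.0], [565.0, 12.0]]
```

Emit:
carry_out(deltas=[-0.009, 0, 0, 0, 0, -0.02, -0.017, 0.001, 0, 0, 0, -0.04, -0.025, 0.001, 0, 0, 0, -0.058, -0.028, 0.001, 0, 0, 0, -0.058, -0.03, 0.001, 0, 0, 0, -0.058])

```text
time: 7.9
eef_pos: [0.5837, 0.0184, 0.0317]
tcp_rot: [0.012, 1.0, 0.0, -0.0]
contact_force: [-2.9, -0.1, 2.6]
opening: 0.4
finger_force: 1.4
```

```bash
python3 -c "
from h import *
to((.589,.018,.028),-1.4)
lid('top')
"
```

```text
t 7.9 pos [0.5837 0.0184 0.0317] F [-2.8985 -0.0604  2.5794] tool z [-0.001   0.0001 -1.    ] tool y [0.0247 0.9997 0.0001] 
 d [-0.0053 -0.0002  0.0037] r [ 0.0001 -0.001  -0.0003]Traceback (most recent call last):
  File "<string>", line 4, in <module>
    lid('top')
    ~~~^^^^^^^
  File "h.py", line 36, in lid
    n,l,st,_=cv2.connectedComponentsWithStats(m.astype(np.uint8)); i=1+np.argmax(st[1:,4])
                                                                       ~~~~~~~~~^^^^^^^^^^
    return _wrapfunc(a, 'argmax', axis=axis, out=out, **kwds)
    return bound(*args, **kwds)
ValueError: attempt to get argmax of an empty sequence
```

Now small steps until the stop gives a clear force.

Emit:
carry_out(deltas=[-0.002, 0, 0, 0, 0, 0, -0.004, 0, 0, 0, 0, 0, -0.004, 0, 0, 0, 0, 0])

```text
time: 8.32
eef_pos: [0.5881, 0.0182, 0.0316]
tcp_rot: [0.012, 1.0, -0.0, 0.0]
contact_force: [0.1, 0.0, 0.0]
opening: 0.4
finger_force: 0.3
```

Emit:
carry_out(deltas=[-0.001, 0, 0, 0, 0, 0, -0.002, 0, 0, 0, 0, 0, -0.002, 0, 0, 0, 0, 0])

```text
time: 8.7
eef_pos: [0.59, 0.0182, 0.0316]
tcp_rot: [0.012, 1.0, -0.0, 0.0]
contact_force: [-1.4, 0.3, 0.2]
opening: 0.4
finger_force: 0.6
```

Emit:
carry_out(deltas=[-0.001, 0, 0, 0, 0, 0, -0.002, 0, 0, 0, 0, 0, -0.002, 0, 0, 0, 0, 0])

```text
time: 9.07
eef_pos: [0.5914, 0.0182, 0.0316]
tcp_rot: [0.012, 1.0, 0.0, -0.001]
contact_force: [-4.3, 0.3, 3.1]
opening: 0.398
finger_force: 2.2
```

Emit:
carry_out(deltas=[-0.001, 0, 0, 0, 0, 0, -0.002, 0, 0, 0, 0, 0, -0.002, 0, 0, 0, 0, 0])

```text
time: 9.45
eef_pos: [0.5913, 0.0183, 0.0315]
tcp_rot: [0.012, 1.0, 0.0, -0.004]
contact_force: [-11.4, 0.6, 7.5]
opening: 0.401
finger_force: 5.3
```

Emit:
carry_out(deltas=[-0.001, 0, 0, 0, 0, 0, -0.002, 0, 0, 0, 0, 0, -0.002, 0, 0, 0, 0, 0])

```text
time: 9.82
eef_pos: [0.5912, 0.0183, 0.0312]
tcp_rot: [0.012, 1.0, 0.0, -0.006]
contact_force: [-16.0, -0.2, 10.5]
opening: 0.401
finger_force: 8.1
```

The force has risen to 16 N with no further motion, so the plate is against the stop. I'll back off, rise and check.

Emit:
carry_out(deltas=[0.02, 0, 0, 0, 0, 0, 0.06, 0, 0, 0, 0, 0, 0.08, 0, -0.05, 0, 0, 0, 0.08, 0, -0.11, 0, 0, 0, 0.08, 0, -0.13, 0, 0, 0])

```text
time: 10.45
eef_pos: [0.5192, 0.0196, 0.1669]
tcp_rot: [0.012, 1.0, -0.001, 0.006]
contact_force: [0.3, 0.3, -0.1]
opening: 0.399
finger_force: 0.0
```

```bash
python3 -c "
from h import *
to((.589,.018,.028),-1.4)
a=lid('wrist'); b=lid('scene');c=lid('top')
save('f.png',np.vstack([cv2.resize(c[150:260,210:370],None,fx=4,fy=2.7),cv2.resize(b[160:290,180:340],None,fx=4,fy=2.3)]))
"
```

```text
t 10.45 pos [0.5192 0.0196 0.1669] F [ 0.3355  0.2512 -0.1297] tool z [ 0.0119 -0.0016 -0.9999] tool y [ 0.0249  0.9997 -0.0013] 
 d [-0.0682  0.0004  0.1398] r [-0.0013  0.0119 -0.0004]
wrist 5816 lid ((639.3759155273438, 22.6292667388916), (81.37577056884766, 73.46273803710938), 88.69037628173828) [[602.0, -17.0], [675.0, -19.0], [677.0, 62.0], [604.0, 64.0]] z 0.06157778727565995
  plate 197 1.6112841367721558 [[600.0, 53.0], [602.0, -18.0], [607.0, -18.0], [605.0, 53.0]]
scene 453 lid ((636.6885375976562, 21.898555755615234), (84.21490478515625, 77.43607330322266), 87.5662841796875) [[596.0, -19.0], [674.0, -22.0], [677.0, 62.0], [600.0, 66.0]] z 0.061108163762000345
  plate 83 37.481666564941406 [[550.0, 37.0], [621.0, -56.0], [669.0, -19.0], [598.0, 74.0]]
top 313 lid ((648.1688842773438, 23.53922462463379), (75.99735260009766, 56.44667053222656), 89.85984802246094) [[620.0, -14.0], [676.0, -15.0], [676.0, 61.0], [620.0, 62.0]] z 0.06411945284350784
  plate 34 88.78099060058594 [[634.0, -43.0], [668.0, -44.0], [668.0, -18.0], [635.0, -17.0]]
```

View pics/f.png

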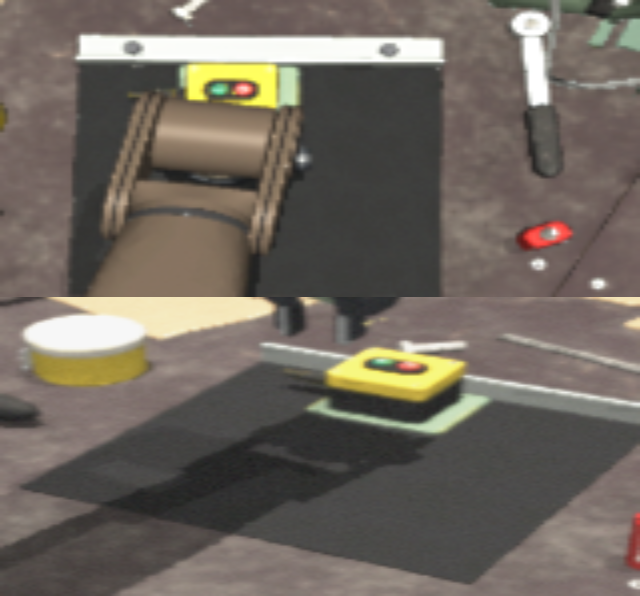

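The box stands upright and square (yaw −1.3°, stop −1.4°). The plate edge at x≈0.686 is against the stop at top-crop row 66, well inside its length, and the tin, bottle, ratchet and bolt haven't been moved. Handing in.

```bash
python3 -c "
from plant import ctrl
print(ctrl.sign_off())"
```

```text
the job is handed in; nothing more can be done
None
```

The switch box now stands upright on its mounting plate, buttons on top, with a long edge of the plate flush against the bench stop and the whole plate within its length; it was only pushed, the other things were not touched, and the job is handed in at about 10.5 s on the robot's clock.

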